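# Load the curing lamp and switch it on under its guard

### The arm

A 6-joint arm with a two-finger parallel gripper is mounted at the origin on the work surface; the furniture and walls round the work are solid. World frame = base frame: x ahead of the robot, y to its left, z up, the work surface at z = 0. Lengths are in m, angles in degrees, forces in N, time in s.
With the tool pointing down it reaches from about 0.25 to 0.725 m from the base axis. Payload 9.7 kg.
Tool frame: the origin (TCP) lies at the very end of the fingers, on their centre line; the grasp point (between the pads) lies 19 mm behind it; z points along the fingers, y is the line along which they close (so a half turn about z gives the same grasp; the last joint's range is limited). The gripper opens to 85 mm and grips with 20 to 120 N. Pads are 22 mm wide; open, the fingers measure 114 mm over their backs; the gripper's body (76 mm by 85 mm) begins 54 mm behind the grasp point. The pads swing forward as they close: fully open they stand 13 mm farther back than shut.
Start: joints at [76.662, 4.979, 10.078, 95.1, 0, 90], TCP at [0.127, 0.535, 0.231] pointing down, gripper open.
Joint ranges: [-179.16, 179.16], [-48.56, 103.87], [-65.8, 70.77], [-126.05, 130.52], [-82.76, 87.17], [-180, 180]. Speed limits (degrees/s): [127.2, 127.2, 147.25, 180, 180, 180].

### API

Orientations are given as [roll, pitch, yaw] about the fixed x, y, z axes, in that order (R = Rz(yaw) Ry(pitch) Rx(roll)).
In Python, from workcell import bot gives the robot as it stands.
- The arm moves only by the tool arm_command, never from a script. Its argument "series" is a list of rows, each a list of 4 numbers: the shift along the tool's x, y, z in m, then the turn about the tool's z in rad. A call has exactly 5 rows; each row is the pose to reach, as a shift and turn from the pose commanded when the call began, along the tool's axes at that moment; what a row does not reach only later rows make up. A row lasts 1/10 s, in which the tool goes at most 50 mm and 8.59 degrees, less where a joint would pass 70% of its speed; a pose out of reach is approached as far as the arm can. A call with a gripper value outside its range is refused whole. "hand" is the finger opening in m, from 0 to 0.0854, set as the call begins (left out, the last holds). The fingers move at their own pace and stop on an object; "grip_force" is the grip in N (left out, the last holds). Time passes only in rows, so rows that repeat a pose let the fingers close, or fill a call up. It gives the time, the measured TCP pose, the force, the opening and the grip force at its end, in the units of the state.
- bot.get_obs(): the state, without advancing time (a new reading comes with each control period).
- bot.camera(name): name is "scene" or "top"; returns a dict with "color" (384x512x3 uint8, blue, green, red), "camera_matrix" (3x3 intrinsics, pixels), "dist_coeffs" ([k1, k2, p1, p2, k3] as OpenCV has them; the pictures are not rectified), "xyz" and "orientation" of the camera in the world. Camera axes: x right, y up, looking along -z (the intrinsics and any distortion apply to the point x, -y, -z); pixel columns grow to the right and rows downward; lengths in m; the calibration is good to about 2 mm. A picture is of the moment at which its call begins. There is no depth.
- bot.job_done(): hands the job in; it is judged then, once.
Trained networks look in the newest picture that a camera, given by its name, has taken for a name from the list of things; names that differ only in an ending like _2 or _b are one class to them, and where a whole thing is asked for, a point or a joint stands for the part that bears it (a point fixed in the world has none). Each returns a list of dicts, best first, with "confidence" (0 to 1); they miss things now and then, are a little off and sometimes report something else, mostly with a low value. They report only what shows in the picture. A call takes as long as a camera call. They do not tell look-alikes from the thing itself.
- bot.find_in(camera, target): "location" ([column, row] in pixels, amid what is visible of it).
- bot.mark_of(camera, target): "location" ([column, row] in pixels: a listed point, or the origin of a listed thing).
The state is a dict: "time": time; "q": joint angles; "qd": joint speeds; "joint_efforts": joint torques, N m; "ee_pos": TCP position; "tcp_rot": TCP orientation; "wrist_force": force on the tool from outside, world axes, zero at the start; "torque": the same for the moment, N m; "opening": finger opening in m; "grasp_force": force on a finger pad.
Only numpy, scipy, OpenCV 4.12 (cv2) and the standard library are available. Lean on these libraries where they do the work, as an engineer would, in place of code of your own. Each camera call takes 0.05 s, during which the arm holds its last target. There are 200 camera calls.

### The job

Cure the casting: lift the mould, kept upright, onto the open front of the lamp's bed, between the rails with its tail fin towards you, and let go of it while it is still outside the hood; then slide it from its fin end fully home under the hood. Then raise the front edge of the switch box's sprung clear cover by 3 cm or more, keep it from shutting while you push the paddle lever beneath it fully over to the left, and withdraw so that the cover drops shut. Leave the bottle, the dish and the tall gel bottle where they stand.

Things in the scene. Friction and masses are not known exactly. Their poses are not given: they have to be found in the camera images.
- lamp: curing lamp, fixed to the table; origin: on the table, under the middle of the hood's front opening. x: slide-in direction (away from the robot), z up. Aluminium bed, x -124 to 108, y -48 to 48, top at z 15; two guide rails along x on it, 7 mm high, inner faces 66 mm apart, x -120 to 98. White hood over x 0 to 108, y -50 to 50: opening 80 mm wide, underside at z 85, top at z 102; back stop inside, front face at x 94
- lamp_apron (a point): point on the bed top in the middle of its open front part (lamp x -62, z 15), where the middle of the mould's underside belongs when it is set down; axes as the lamp's
- lamp_home (a point): point on the bed top under the hood (lamp x 54, z 15) where the middle of the underside of the mould's block stands when the mould is home against the back stop; axes as the lamp's
- mould: loose casting mould, about 0.35 kg (hidden, 0.26 to 0.44); origin: middle of the underside of its grey block. Block 80 (x) x 56 (y) x 60 (z) mm, x -40 to 40. From its rear (-x) end a flat aluminium tail, 30 wide and 10 thick, runs to x -130 and carries the fin. Goes in block (+x) first. It is nose-heavy: carry it by the block, not by the fin
- mould_center (a point): middle of the mould's grey block, 30 mm above its underside; axes as the mould's. The block is gripped here across its 56 mm width (y)
- mould_fin (a point): grip point on the mould's upright black fin, 115 mm behind the block's middle, 42 mm above the mould's underside; the fin is 30 (x) x 12 (y) mm, up to 55 mm high; gripped across y or pushed from its rear. Axes as the mould's
- switch_box: grey switch box, fixed to the table, x -60 to 70, y -65 to 65 mm, rim at z 84 but front wall only up to z 62; origin: on the table, 60 mm behind its front face. x points away from the robot, y left, z up. Open-topped well inside, x -54 to 58, y -59 to 59, floor at z 25, closed on top by the clear cover
- cover_hinge (a point): hinge line of the cover (along y), at switch_box x 60, z 86, fixed; axes as the box's
- cover_lip (a point): middle of the front edge of the cover's flat part, underside, 120 mm from the hinge; moves with the cover (shut: switch_box x -60, z 86). The cover is a clear plate, 128 wide, 4 thick. From this edge a lip, 100 wide, rises at 45 degrees, to 11 mm further out (-x) and 13 mm higher; closed fingers coming from the front, tilted about 40 degrees, get their tips under the lip and lift it
- cover (a joint): cover angle, rad: 0 shut, grows as the front edge rises, stop at 1.7. Sprung shut (0.1 N m shut, 0.4 at 1.5 rad; about 1 to 3 N at the front edge); falls shut when nothing holds it. It may lean on the tilted fingers while they work below; keep its edge on the fingers: deeper in, the lip catches under the gripper's body
- lever (a joint): paddle lever angle, rad: 0 leaning to the right (-y of the switch box; off; it starts at 0 to 0.12), 0.9 leaning to the left (+y; on, at its stop); stays where it is left; about 1 N at its tip moves it
- lever_tip (a point): top end of the black paddle lever, moves with it; the lever is 30 wide (x, from switch_box x -45 to -15) and 10 thick; its pivot, along x, is at switch_box x -30, y 15, z 31, 50 mm below its tip; off: tip at y -7, z 76; on: y 37, z 76. Axes turn with the lever
- bottle_center (a point): middle of the clear conical glass bottle, 57 mm across, 104 high, loose; leave it alone
- dish: oval shell dish, 54 x 74 x 20 mm, loose; origin under its middle; leave it alone
- gel: tall dark squeeze bottle, 73 mm across, 222 high, loose; origin under its middle; leave it alone
Not all that is in view belongs to the job. Leave any green look-alike of the mould alone.

How it is judged (in metres and radians):
On the way, in this order (a step that is already met when the one before it is completed fails the run):
1. the mould stands on the open front of the bed between the rails, let go, its block still outside the hood (x of mould in the frame of lamp between -0.1 and -0.035 m and y of mould in the frame of lamp between -0.007 and 0.007 m and z of mould in the frame of lamp between 0.012 and 0.019 m and contact force between the fingers and mould below 0.2 N), for 0.2 s.
2. the mould is slid home under the hood (x of mould in the frame of lamp above 0.048 m and y of mould in the frame of lamp between -0.007 and 0.007 m and z of mould in the frame of lamp between 0.012 and 0.019 m), for 0.1 s.
3. the cover is lifted (front edge 25 mm) (value of joint cover above 0.21 rad), for 0.1 s.
4. the lever is pushed over to the left (value of joint lever above 0.8 rad), for 0.1 s.
At the end, for the whole second after the job is handed in: the mould stands on the lamp bed between the rails, block under the hood within 6 mm of the back stop, let go and at rest; the lever is over to the left (above 0.8 rad); the cover is shut (below 0.06 rad) (all of step 2 and angle between the x axis of mould and the x axis of lamp, either way round below 0.12 rad and contact force between the fingers and mould below 0.2 N and linear speed of mould below 0.02 m/s and value of joint lever above 0.8 rad and value of joint cover below 0.06 rad); the robot touches nothing.
It fails at once if the mould is tipped over (more than 0.6 rad) (angle between mould's own z axis and vertical above 0.6 rad).
It fails at once if the bottle, dish or gel bottle is shifted by more than 30 mm (distance of any of bottle_center, dish, gel from where it was at the start of the episode above 0.03 m).
It also fails if it takes over 70 s, if anything falls off the work surface, if the arm or the gripper's body presses on something with over 40 N, if the wrist force passes 120 N, or if a joint passes its speed limit or range.

## Working session

There is one attempt and no reset: what is moved stays moved. The work goes in short steps, Python scripts to look and compute and a tool call to move; the robot and the scene stay as the last step left them, time stands still between calls to the robot, and variables do not carry over. Pictures are saved under pics/ and viewed, at most 10 in all, crops included, and the job is handed in when it is done.

Besides the shell and the picture viewer there is one more tool, called as name(argument=value, ...), one argument or row to a line, values as JSON. arm_command: Moves the arm, as the interface text tells. Its arguments: {"type":"object","properties":{"series":{"type":"array"},"hand":{"type":"number"},"grip_force":{"type":"number"}},"required":["series"]}

```bash
ls; mkdir -p pics
python3 - <<'E'
from workcell import bot
import cv2
o=bot.get_obs(); print(o)
for c in("scene","top"):
    d=bot.camera(c); cv2.imwrite(f"pics/{c}0.png",d["color"])
    print(c,d["xyz"],d["orientation"],d["camera_matrix"],d["dist_coeffs"])
    for t in["lamp","lamp_apron","lamp_home","mould","mould_center","mould_fin","switch_box","cover_hinge","cover_lip","lever_tip","bottle_center","dish","gel"]:
        try: print(t,[(([round(v) for v in r["location"]]),round(r["confidence"],2)) for r in bot.mark_of(c,t)])
        except Exception as e: print(t,e)
E
```

```text
pics
{'time': 0.0, 'q': array([7.66625249e+01, 5.00869191e+00, 1.00355615e+01, 9.50979912e+01,
       7.08689710e-04, 9.00010211e+01]), 'qd': array([ 0.08330345,  0.04236939,  0.03674789, -0.04891361, -0.03633358,
       -0.04679771]), 'joint_efforts': array([-3.98313796e-04, -5.20394933e+01,  4.64798677e+01,  1.65694073e-02,
       -4.92892366e-05,  4.68901419e-06]), 'ee_pos': array([0.12682464, 0.53495817, 0.23061608]), 'tcp_rot': array([-1.79928878e+02, -7.07421709e-04,  1.66661503e+02]), 'wrist_force': array([-0.78109219,  0.10638219, -0.01901895]), 'torque': array([ 0.01850706, -0.02404383,  0.00285561]), 'grasp_force': 0.0, 'opening': 0.0853037619717185}
scene [0.05806316 0.87137157 1.17316296] [ 4.02003712e+01  1.45528437e-02 -1.47384927e+02] [[434.89130639   0.         247.8755784 ]
 [  0.         434.89130639 186.27601817]
 [  0.           0.           1.        ]] [-0.16744161  0.          0.          0.          0.        ]
lamp [([284, 136], 0.94)]
lamp_apron [([299, 144], 0.83), ([284, 140], 0.27)]
lamp_home [([270, 135], 0.78)]
mould [([309, 195], 0.89), ([266, 201], 0.
[... 446 characters left out ...]
[  0.         391.48019512 188.9099621 ]
 [  0.           0.           1.        ]] [-0.11917268  0.          0.          0.          0.        ]
lamp [([359, 178], 0.93), ([290, 145], 0.58), ([144, 178], 0.53)]
lamp_apron [([356, 195], 0.96)]
lamp_home [([358, 160], 0.71), ([207, 146], 0.45)]
mould [([301, 239], 0.95), ([274, 204], 0.55)]
mould_center [([270, 204], 0.89), ([298, 238], 0.65)]
mould_fin [([308, 205], 0.87), ([311, 268], 0.76), ([212, 180], 0.24)]
switch_box [([211, 162], 0.76)]
cover_hinge [([210, 142], 0.96), ([358, 176], 0.38)]
cover_lip [([210, 181], 0.64)]
lever_tip []
bottle_center [([288, 146], 0.72), ([272, 206], 0.65)]
dish [([157, 227], 0.7)]
gel [([142, 179], 0.62)]
```

Run:
```python
import cv2,numpy as np
a=cv2.imread("pics/top0.png")[110:310,110:410]; b=cv2.imread("pics/scene0.png")[100:330,130:360]
cv2.imwrite("pics/t1.png",cv2.resize(a,None,fx=2.6,fy=2.6,interpolation=cv2.INTER_CUBIC))
cv2.imwrite("pics/s1.png",cv2.resize(b,None,fx=2.6,fy=2.6,interpolation=cv2.INTER_CUBIC))
```

```text
(no output)
```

View pics/t1.png

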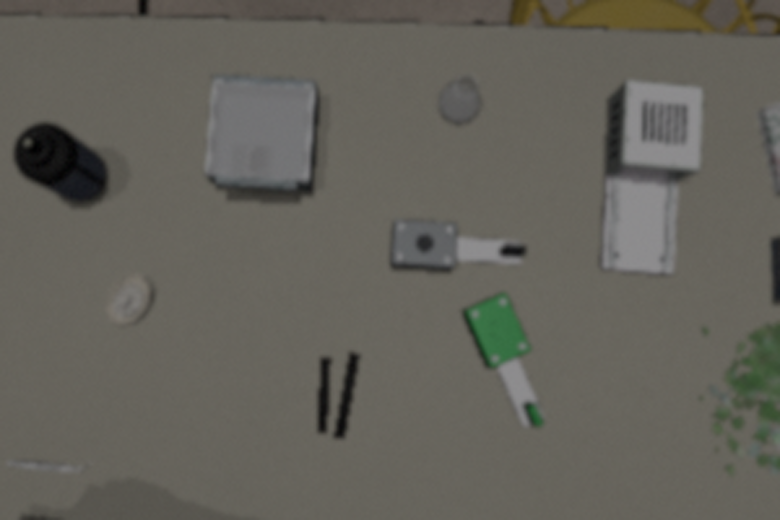

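View pics/s1.png

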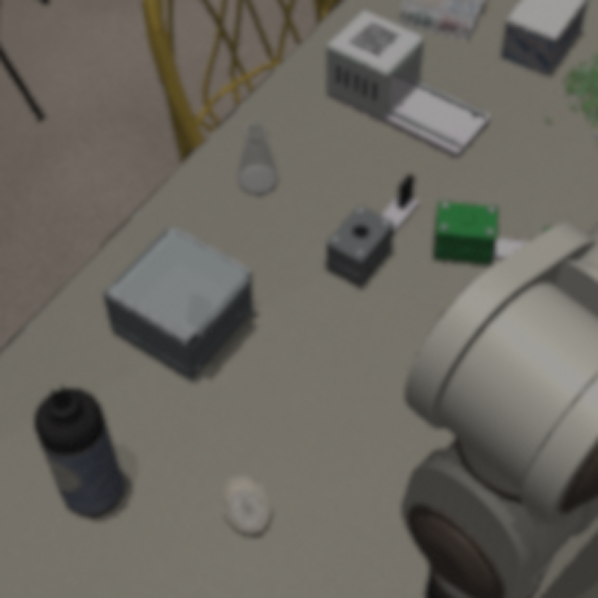

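```bash
cat > h.py <<'E'
import numpy as np,cv2
from scipy.spatial.transform import Rotation as R
from scipy.optimize import least_squares
from workcell import bot
F=np.diag([1,-1,-1.])
def proj(d,P):
    Rc=R.from_euler('xyz',d["orientation"],degrees=True).as_matrix()@F
    rv=cv2.Rodrigues(Rc.T)[0]; t=-Rc.T@np.array(d["xyz"])
    return cv2.projectPoints(np.atleast_2d(np.asarray(P,float)),rv,t,np.array(d["camera_matrix"]),np.array(d["dist_coeffs"]))[0][:,0]
def world(p,L,z0=0):
    c,s=np.cos(p[2]),np.sin(p[2]); L=np.atleast_2d(L)
    return np.c_[p[0]+c*L[:,0]-s*L[:,1],p[1]+s*L[:,0]+c*L[:,1],L[:,2]+z0]
PTS={"lamp":{"lamp":(0,0,0),"lamp_apron":(-.062,0,.015),"lamp_home":(.054,0,.015)},
"mould":{"mould":(0,0,0),"mould_center":(0,0,.03),"mould_fin":(-.115,0,.042)},
"switch_box":{"switch_box":(0,0,0),"cover_hinge":(.06,0,.086),"cover_lip":(-.06,0,.086)},
"bottle":{"bottle_center":(0,0,.052)},"dish":{"dish":(0,0,0)},"gel":{"gel":(0,0,0)}}
def fit(obs,g):  # obs: (camdict,local,uv)
    f=lambda p:np.concatenate([(proj(d,world(p,l))[0]-uv) for d,l,uv in obs])
    return least_squares(f,g,loss='soft_l1',f_scale=1.)
E
python3 - <<'E'
from h import *
import pickle
G={"lamp":(.45,-.2,0),"mould":(.34,.07,1.6),"switch_box":(.48,.27,0),"bottle":(.53,0,0),"dish":(.25,.4,0),"gel":(.4,.5,0)}
obs={k:[] for k in G}; cams={}
for i in range(5):
  for c in("top","scene"):
    d=bot.camera(c); cams.setdefault(c,[]).append(d)
    for k in G:
      for n,l in PTS[k].items():
        e=proj(d,world(G[k],l))[0]
        r=[q for q in bot.mark_of(c,n) if np.linalg.norm(np.array(q["location"])-e)<25]
        if k=="mould": r=[q for q in r if (c=="top" and q["location"][1]<222) or (c=="scene" and q["location"][0]<292)]
        if r: obs[k].append((d,l,np.array(r[0]["location"])))
for k in G:
    s=fit(obs[k],G[k]); print(k,len(obs[k]),s.x.round(4),np.abs(s.fun).mean().round(2))
    for c in("top","scene"):
        o=[x for x in obs[k] if x[0]["xyz"][0]==cams[c][0]["xyz"][0]]
        if len(o)>3: print("  ",c,fit(o,s.x).x.round(4))
pickle.dump({c:(dict(cams[c][0],color=np.mean([x["color"] for x in cams[c]],0).astype(np.uint8))) for c in cams},open("cams.pkl","wb"))
E
```

```text
lamp 1 [ 0.5277 -0.2506  0.    ] 0.0Traceback (most recent call last):
  File "<stdin>", line 15, in <module>
  File "h.py", line 19, in fit
    return least_squares(f,g,loss='soft_l1',f_scale=1.)
    return func(*args, **kwargs)
    vector_fun = VectorFunction(
        fun_wrapped,
    ...<6 lines>...
        workers=workers
    )
    self._update_fun()
    ~~~~~~~~~~~~~~~~^^
    self.f = self.fun_wrapped(xp_copy(self.x))
             ~~~~~~~~~~~~~~~~^^^^^^^^^^^^^^^^^
    return np.atleast_1d(self.fun(x))
                         ~~~~~~~~^^^
    return self.f(x, *self.args, **self.kwargs)
           ~~~~~~^^^^^^^^^^^^^^^^^^^^^^^^^^^^^^
  File "h.py", line 18, in <lambda>
    f=lambda p:np.concatenate([(proj(d,world(p,l))[0]-uv) for d,l,uv in obs])
               ~~~~~~~~~~~~~~^^^^^^^^^^^^^^^^^^^^^^^^^^^^^^^^^^^^^^^^^^^^^^^^
ValueError: need at least one array to concatenate
```

Run:
```python
from h import *
import pickle
G={"lamp":(.5,-.2,0),"mould":(.45,.07,1.6),"switch_box":(.55,.27,0),"bottle":(.6,0,0),"dish":(.35,.4,0),"gel":(.5,.5,0)}
E={"scene":dict(lamp=(284,136),lamp_apron=(299,144),lamp_home=(270,135),mould=(266,201),mould_center=(268,192),mould_fin=(283,171),switch_box=(202,225),cover_hinge=(184,201),cover_lip=(216,218),bottle_center=(226,156),dish=(224,295),gel=(166,290)),
"top":dict(lamp=(359,178),lamp_apron=(356,195),lamp_home=(358,160),mould=(274,204),mould_center=(270,204),mould_fin=(308,205),switch_box=(211,162),cover_hinge=(210,142),cover_lip=(210,181),bottle_center=(288,146),dish=(157,227),gel=(142,179))}
obs={k:[] for k in G}; cams={}
for i in range(5):
  for c in("top","scene"):
    d=bot.camera(c); cams.setdefault(c,[]).append(d)
    for k in G:
      for n,l in PTS[k].items():
        r=[q for q in bot.mark_of(c,n) if np.linalg.norm(np.array(q["location"])-E[c][n])<9]
        if r: obs[k].append((d,l,np.array(r[0]["location"])))
for k in G:
    s=fit(obs[k],G[k]); print(k,len(obs[k]),s.x.round(4),np.abs(s.fun).mean().round(2))
    for c in("top","scene"):
        o=[x for x in obs[k] if x[0]["xyz"][0]==cams[c][0]["xyz"][0]]
        if len(o)>3: print("  ",c,fit(o,s.x).x.round(4))
cs={c:(dict(cams[c][0],color=np.mean([x["color"] for x in cams[c]],0).astype(np.uint8))) for c in cams}
pickle.dump(cs,open("cams.pkl","wb"))
print(bot.get_obs()["time"])
```

```text
lamp 29 [ 0.6    -0.237  -0.0482] 1.58
   top [ 0.5987 -0.2369 -0.1144]
   scene [ 0.6014 -0.2339  0.1259]
mould 30 [0.4992 0.0495 1.6054] 1.37
   top [0.4962 0.0506 1.605 ]
   scene [0.5047 0.0462 1.6169]
switch_box 29 [0.631  0.2576 0.0309] 1.03
   top [0.6311 0.2564 0.03  ]
   scene [0.6307 0.2593 0.0285]
bottle 10 [0.6938 0.0041 0.    ] 0.96
   top [0.6911 0.0038 0.    ]
   scene [0.6961 0.003  0.    ]
dish 10 [0.4261 0.4272 0.    ] 1.6
   top [0.426  0.4347 0.    ]
   scene [0.4265 0.422  0.    ]
gel 10 [0.5857 0.4997 0.    ] 0.84
   top [0.5861 0.4979 0.    ]
   scene [0.5851 0.5008 0.    ]
14.4
```

```bash
cat > edge.py <<'E'
from h import *
import pickle
def rect(x0,x1,y0,y1,z): 
    c=[(x0,y0,z),(x1,y0,z),(x1,y1,z),(x0,y1,z)]; return [(c[i],c[(i+1)%4]) for i in range(4)]
W={"lamp":rect(0,.108,-.05,.05,.102)+[((-.124,-.048,.015),(-.124,.048,.015)),((-.124,.048,.015),(0,.048,.015)),((-.124,-.048,.015),(0,-.048,.015))],
"mould":rect(-.04,.04,-.028,.028,.06),
"switch_box":rect(-.06,.07,-.065,.065,.085)}
TAIL=[((-.04,.015,.01),(-.13,.015,.01)),((-.04,-.015,.01),(-.13,-.015,.01)),((-.13,-.006,.055),(-.1,-.006,.055)),((-.13,.006,.055),(-.1,.006,.055)),((-.13,-.006,.055),(-.13,.006,.055)),((-.1,-.006,.055),(-.1,.006,.055))]
W["mould"]+=TAIL
def samp(ed,n=25):
    t=np.linspace(0,1,n)[:,None]; return np.vstack([np.array(a)*(1-t)+np.array(b)*t for a,b in ed])
def gmap(im,s):
    g=cv2.GaussianBlur(im,(0,0),s).astype(np.float32)
    return np.sqrt(sum(cv2.Sobel(g[...,i],5,1,0)**2+cv2.Sobel(g[...,i],5,0,1)**2 for i in range(3)))
def score(p,k,maps):
    P=world(p,samp(W[k])); v=0
    for d,m in maps:
        uv=proj(d,P).astype(np.float32)
        s=cv2.remap(m,uv[:,:1],uv[:,1:],cv2.INTER_LINEAR); v+=np.sqrt(s).mean()
    return v
def refine(p,k,ds):
    from scipy.optimize import minimize
    p=np.array(p,float)
    for s in(2.,1.2,.8):
        maps=[(d,gmap(d["color"],s)) for d in ds]
        S=np.array([.004,.004,.03])
        p=minimize(lambda q:-score(p+q*S,k,maps),np.zeros(3),method='Nelder-Mead',options=dict(initial_simplex=np.vstack([np.zeros(3),np.eye(3)*1.5]))).x*S+p
    return p,score(p,k,maps)
def overlay(d,ps,box,f,name):
    im=cv2.resize(d["color"][box[1]:box[3],box[0]:box[2]],None,fx=f,fy=f,interpolation=cv2.INTER_CUBIC)
    for k,p in ps.items():
        for e in W[k]:
            uv=((proj(d,world(p,e))-box[:2]+.5)*f-.5).round().astype(int)
            cv2.line(im,tuple(map(int,uv[0])),tuple(map(int,uv[1])),(0,0,255),1)
    return im
E
python3 - <<'E'
from edge import *
cs=pickle.load(open("cams.pkl","rb"))
G={"lamp":(.6,-.237,0),"mould":(.499,.0495,1.605),"switch_box":(.631,.2576,.03)}
ps={}
for k in G:
    for n,ds in(("both",cs.values()),("top",[cs["top"]]),("scene",[cs["scene"]])):
        p,s=refine(G[k],k,list(ds)); print(k,n,p.round(4),round(float(s),2))
        if n=="both": ps[k]=p
a=overlay(cs["top"],ps,(170,125,395,235),3.5,0); b=overlay(cs["scene"],ps,(160,100,330,260),2.2,0)
b=cv2.resize(b,None,fx=1,fy=1); H=np.zeros((600,a.shape[1],3),np.uint8); H[:a.shape[0]]=a
cv2.imwrite("pics/o1.png",a); 
cv2.imwrite("pics/o2.png",overlay(cs["scene"],ps,(160,100,330,260),3.7,0))
E
```

```text
lamp both [ 0.6    -0.2369 -0.0528] 25.95
lamp top [ 0.6004 -0.2377 -0.0505] 13.25
lamp scene [ 0.5993 -0.2347 -0.0631] 12.92
mould both [0.5038 0.0551 1.5058] 25.97
mould top [0.4961 0.0556 1.5736] 13.22
mould scene [0.5017 0.0559 1.5212] 12.88
switch_box both [ 0.6279  0.2592 -0.033 ] 22.98
switch_box top [ 0.6276  0.2599 -0.0181] 11.69
switch_box scene [ 0.6279  0.2572 -0.054 ] 11.6
```

View pics/o1.png

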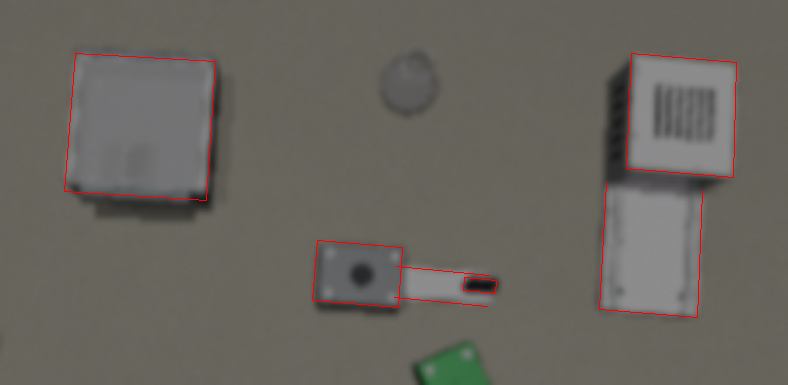

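View pics/o2.png

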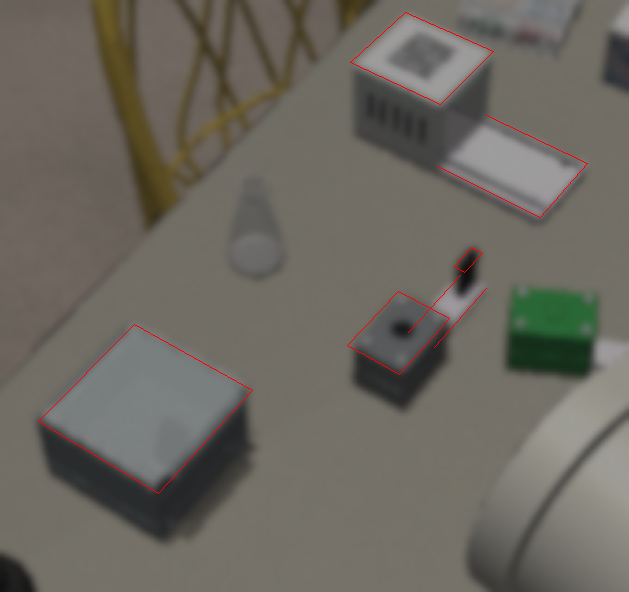

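Run:
```python
from edge import *
cs=pickle.load(open("cams.pkl","rb"))
def blob(c,box,inv=True):
    g=cv2.cvtColor(cs[c]["color"],6)[box[1]:box[3],box[0]:box[2]].astype(float)
    w=np.clip((np.percentile(g,40)+g.min())/2-g,0,None); y,x=np.mgrid[:g.shape[0],:g.shape[1]]
    return np.array([(w*x).sum()/w.sum()+box[0],(w*y).sum()/w.sum()+box[1]])
h=[(c,blob(c,b)) for c,b in(("top",(268,198,279,209)),("scene",(264,185,274,193)))]
print(h, blob("top",(300,200,315,212)))
obs=[(cs[c],(0,0,.06),u) for c,u in h]
obs+= [(cs["top"],(-.115,0,.05),blob("top",(300,200,315,212)))]
s=fit(obs,(.5,.055,1.52)); print(s.x.round(4),s.fun.round(2))
# tool-down reach check: current pose and shift to mould in tool axes
print(bot.get_obs()["ee_pos"],bot.get_obs()["time"])
```

```text
[('top', array([272.88607595, 203.0835443 ])), ('scene', array([268.37939698, 188.61180905]))] [306.98033283 206.05900151]
[0.5025 0.0518 1.52  ] [-0.21  0.11 -0.23  0.15  0.45  0.02]
[0.12688823 0.53514078 0.23127847] 14.4
```

```bash
cat > plan.py <<'E'
import numpy as np,sys
# usage: plan(start, targets, calls): tool-down moves; pose=(x,y,z,yawdeg). prints end row per call
def plan(s,*ts):
    for t in ts:
        y=np.radians(s[3]); d=np.subtract(t[:3],s[:3]); c,n=np.cos(y),np.sin(y)
        print("to",t,":",np.round([c*d[0]+n*d[1],n*d[0]-c*d[1],-d[2],np.radians(s[3]-t[3])],4),"dist",np.linalg.norm(d).round(3)); s=t
def fr(o,L):  # lamp/box frame -> world
    c,s=np.cos(o[2]),np.sin(o[2]); return np.round([o[0]+c*L[0]-s*L[1],o[1]+s*L[0]+c*L[1]],4)
LAMP=(.600,-.2369,-.0528); BOX=(.628,.259,-.033)
E
python3 -c "
from plan import *
s=(.1268,.5351,.231,166.66)
plan(s,(.26,.40,.231,138),(.39,.22,.22,110),(.502,.053,.18,86.8),(.502,.053,.09,86.8),(.502,.053,.016,86.8))
g=(.502,.053,.016,86.8)
a=fr(LAMP,(-.066,0)); print(a)
plan(g,(.502,.053,.11,86.8),(.50,-.04,.11,57),(.51,-.13,.11,27),(*a,.11,-3),(*a,.034,-3))"
```

```text
to (0.26, 0.4, 0.231, 138) : [-0.1608 -0.1007 -0.      0.5002] dist 0.19
to (0.39, 0.22, 0.22, 110) : [-0.2171 -0.0468  0.011   0.4887] dist 0.222
to (0.502, 0.053, 0.18, 86.8) : [-0.1952  0.0481  0.04    0.4049] dist 0.205
to (0.502, 0.053, 0.09, 86.8) : [0.   0.   0.09 0.  ] dist 0.09
to (0.502, 0.053, 0.016, 86.8) : [0.    0.    0.074 0.   ] dist 0.074
[ 0.5341 -0.2334]
to (0.502, 0.053, 0.11, 86.8) : [ 0.     0.    -0.094  0.   ] dist 0.094
to (0.5, -0.04, 0.11, 57) : [-0.093   0.0032 -0.      0.5201] dist 0.093
to (0.51, -0.13, 0.11, 27) : [-0.07    0.0574 -0.      0.5236] dist 0.091
to (np.float64(0.5341), np.float64(-0.2334), 0.11, -3) : [-0.0255  0.1031 -0.      0.5236] dist 0.106
to (np.float64(0.5341), np.float64(-0.2334), 0.034, -3) : [ 0.    -0.     0.076  0.   ] dist 0.076
```

arm_command(
  series=[
    [-0.032,-0.02,0,0.1],
    [-0.064,-0.04,0,0.2],
    [-0.096,-0.06,0,0.3],
    [-0.128,-0.08,0,0.4],
    [-0.161,-0.101,0,0.5],
  ],
  hand=0.085,
)

```text
time: 14.9
ee_pos: [0.261, 0.3987, 0.2314]
tcp_rot: [180.0, -0.0, 137.8]
wrist_force: [0.6, -0.4, 0.3]
opening: 0.0851
grasp_force: 0.0
```

arm_command(
  series=[
    [-0.043,-0.009,0.002,0.1],
    [-0.087,-0.019,0.004,0.2],
    [-0.13,-0.028,0.007,0.3],
    [-0.174,-0.037,0.009,0.4],
    [-0.217,-0.047,0.011,0.489],
  ],
)

```text
time: 15.4
ee_pos: [0.3909, 0.218, 0.2204]
tcp_rot: [180.0, -0.0, 109.8]
wrist_force: [0.4, 0.1, 0.6]
opening: 0.085
grasp_force: 0.0
```

arm_command(
  series=[
    [-0.045,0.011,0.01,0.1],
    [-0.09,0.022,0.02,0.2],
    [-0.135,0.033,0.03,0.3],
    [-0.195,0.048,0.04,0.405],
    [-0.195,0.048,0.04,0.405],
  ],
)

```text
time: 15.9
ee_pos: [0.5032, 0.0493, 0.1789]
tcp_rot: [-179.9, 0.1, 86.4]
wrist_force: [-1.1, 0.2, 0.4]
opening: 0.0851
grasp_force: 0.0
```

arm_command(
  series=[
    [0.003,0,0.035,0],
    [0.003,0,0.07,0],
    [0.003,0,0.105,0],
    [0.003,0,0.14,0],
    [0.003,0,0.163,0],
  ],
)

```text
time: 16.4
ee_pos: [0.5008, 0.0561, 0.0149]
tcp_rot: [-179.9, 0.0, 86.9]
wrist_force: [0.1, 0.2, 0.2]
opening: 0.0851
grasp_force: 0.0
```

arm_command(
  series=[
    [0,0,0,0],
    [0,0,0,0],
    [0,0,0,0],
    [0,0,0,0],
    [0,0,0,0],
  ],
  hand=0.03,
  grip_force=50,
)

```text
time: 16.9
ee_pos: [0.5029, 0.0561, 0.0188]
tcp_rot: [179.9, -0.0, 86.8]
wrist_force: [-1.0, 1.6, 7.6]
opening: 0.0557
grasp_force: 55.2
```

arm_command(
  series=[
    [0,0,0,0],
    [0,0,0,0],
    [0,0,0,0],
    [0,0,-0.01,0],
    [0,0,-0.02,0],
  ],
)

```text
time: 17.4
ee_pos: [0.5017, 0.0557, 0.0378]
tcp_rot: [-180.0, 0.0, 86.8]
wrist_force: [1.3, -0.4, -4.2]
opening: 0.0559
grasp_force: 54.2
```

```bash
python3 -c "
from plan import *
g=(.5015,.0557,.036,86.8)
a=fr(LAMP,(-.068,0)); print(a)
plan(g,(.502,.053,.10,86.8),(.50,-.03,.11,60),(.505,-.11,.11,38),(.52,-.18,.11,16),(*a,.11,-3),(*a,.04,-3))"
```

```text
[ 0.5321 -0.2333]
to (0.502, 0.053, 0.1, 86.8) : [-0.0027  0.0006 -0.064   0.    ] dist 0.064
to (0.5, -0.03, 0.11, 60) : [-0.083   0.0026 -0.01    0.4677] dist 0.084
to (0.505, -0.11, 0.11, 38) : [-0.0668  0.0443 -0.      0.384 ] dist 0.08
to (0.52, -0.18, 0.11, 16) : [-0.0313  0.0644 -0.      0.384 ] dist 0.072
to (np.float64(0.5321), np.float64(-0.2333), 0.11, -3) : [-0.0031  0.0546 -0.      0.3316] dist 0.055
to (np.float64(0.5321), np.float64(-0.2333), 0.04, -3) : [ 0.   -0.    0.07  0.  ] dist 0.07
```

arm_command(
  series=[
    [0,0,-0.015,0],
    [-0.001,0,-0.03,0],
    [-0.002,0,-0.045,0],
    [-0.003,0.001,-0.064,0],
    [-0.003,0.001,-0.064,0],
  ],
)

```text
time: 17.9
ee_pos: [0.5045, 0.0527, 0.1047]
tcp_rot: [179.7, -0.0, 86.8]
wrist_force: [1.2, 0.4, -2.9]
opening: 0.0557
grasp_force: 54.4
```

arm_command(
  series=[
    [-0.016,0.001,-0.002,0.09],
    [-0.033,0.001,-0.004,0.185],
    [-0.05,0.002,-0.006,0.28],
    [-0.066,0.002,-0.008,0.375],
    [-0.083,0.003,-0.01,0.468],
  ],
)

```text
time: 18.4
ee_pos: [0.5009, -0.0309, 0.1109]
tcp_rot: [-180.0, 0.0, 59.8]
wrist_force: [-0.4, -0.1, -3.0]
opening: 0.0553
grasp_force: 54.5
```

arm_command(
  series=[
    [-0.013,0.009,0,0.077],
    [-0.027,0.018,0,0.154],
    [-0.04,0.027,0,0.23],
    [-0.053,0.035,0,0.307],
    [-0.067,0.044,0,0.384],
  ],
)

```text
time: 18.9
ee_pos: [0.5056, -0.1109, 0.1108]
tcp_rot: [-180.0, 0.0, 37.8]
wrist_force: [0.8, -0.8, -3.0]
opening: 0.0552
grasp_force: 54.5
```

arm_command(
  series=[
    [-0.006,0.013,0,0.077],
    [-0.013,0.026,0,0.154],
    [-0.019,0.039,0,0.23],
    [-0.025,0.051,0,0.307],
    [-0.031,0.064,0,0.384],
  ],
)

```text
time: 19.4
ee_pos: [0.5206, -0.1803, 0.1107]
tcp_rot: [-180.0, 0.0, 15.8]
wrist_force: [0.2, -0.9, -2.6]
opening: 0.0556
grasp_force: 54.5
```

arm_command(
  series=[
    [-0.001,0.014,0,0.083],
    [-0.002,0.028,0,0.166],
    [-0.002,0.042,0,0.25],
    [-0.003,0.055,0,0.332],
    [-0.003,0.055,0,0.332],
  ],
)

```text
time: 19.9
ee_pos: [0.5329, -0.2346, 0.1105]
tcp_rot: [180.0, 0.0, -3.2]
wrist_force: [0.4, 1.2, -3.3]
opening: 0.0556
grasp_force: 54.3
```

arm_command(
  series=[
    [0,0,0,0],
    [0,0,0,0],
    [0,0,0,0],
    [0,0,0,0],
    [0,0,0,0],
  ],
)

```text
time: 20.4
ee_pos: [0.533, -0.2333, 0.1114]
tcp_rot: [180.0, -0.0, -3.0]
wrist_force: [-0.3, 0.3, -2.7]
opening: 0.0551
grasp_force: 54.3
```

arm_command(
  series=[
    [0,0,0.015,0],
    [0,0,0.03,0],
    [0,0,0.045,0],
    [0,0,0.06,0],
    [0,0,0.064,0],
  ],
)

```text
time: 20.9
ee_pos: [0.5317, -0.233, 0.0443]
tcp_rot: [-179.9, 0.2, -3.0]
wrist_force: [-0.0, -0.2, -3.5]
opening: 0.0555
grasp_force: 54.3
```

Run:
```python
from edge import *
W["lamp"]+=[((-.12,s*.033,.022),(0,s*.033,.022)) for s in(1,-1)]
W["mould"]=rect(-.04,.04,-.028,.028,.06+.028)+[tuple(tuple(np.add(q,(0,0,.028))) for q in e) for e in TAIL]
d=bot.camera("top"); e=bot.camera("scene"); pickle.dump([d,e],open("c2.pkl","wb"))
ps={"lamp":(.6,-.2369,-.0528),"mould":(.5329,-.2334,-.0528)}
a=overlay(d,ps,(325,135,405,255),5,0); b=overlay(e,ps,(255,105,335,225),5,0)
cv2.imwrite("pics/p1.png",np.hstack([a,b])[:600,:800])
o=bot.get_obs(); print(o["ee_pos"],o["wrist_force"])
```

```text
[ 0.53238913 -0.23329016  0.04605271] [ 1.05542028 -0.12146674 -3.35331336]
```

View pics/p1.png

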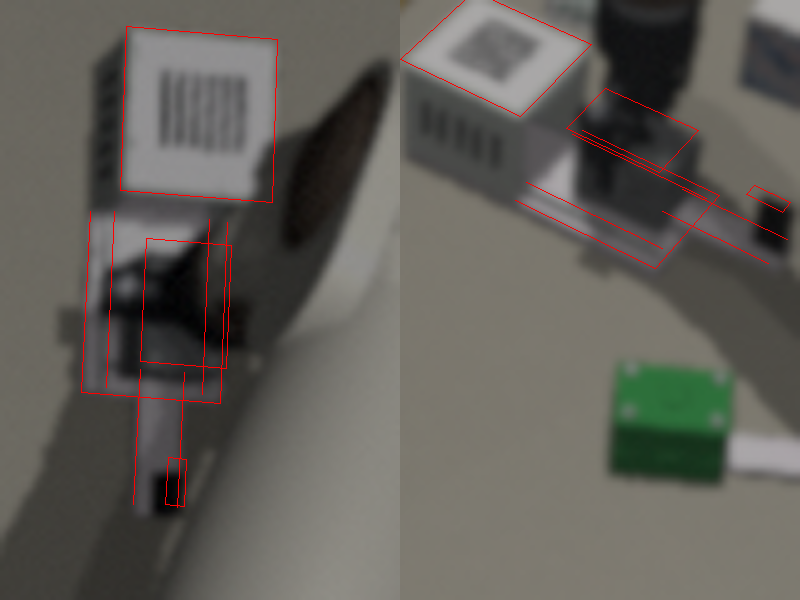

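arm_command(
  series=[
    [0,0,0.004,0],
    [0,0,0.007,0],
    [0,0,0.01,0],
    [0,0,0.012,0],
    [0,0,0.013,0],
  ],
)

```text
time: 21.5
ee_pos: [0.533, -0.2335, 0.0341]
tcp_rot: [-180.0, 0.0, -3.0]
wrist_force: [-0.1, -0.7, -3.7]
opening: 0.055
grasp_force: 54.3
```

arm_command(
  series=[
    [0,0,0,0],
    [0,0,0,0],
    [0,0,0,0],
    [0,0,0,0],
    [0,0,0,0],
  ],
)

```text
time: 22.0
ee_pos: [0.533, -0.2335, 0.0344]
tcp_rot: [180.0, -0.0, -3.0]
wrist_force: [0.4, 0.1, -3.2]
opening: 0.0555
grasp_force: 54.3
```

arm_command(
  series=[
    [0,0,0.001,0],
    [0,0,0.002,0],
    [0,0,0.003,0],
    [0,0,0.003,0],
    [0,0,0.003,0],
  ],
)

```text
time: 22.5
ee_pos: [0.5332, -0.2336, 0.0338]
tcp_rot: [180.0, -0.1, -3.0]
wrist_force: [-8.1, 3.3, 15.8]
opening: 0.0556
grasp_force: 56.0
```

arm_command(
  series=[
    [0,0,-0.003,0],
    [0,0,-0.003,0],
    [0,0,-0.003,0],
    [0,0,-0.003,0],
    [0,0,-0.003,0],
  ],
  hand=0.08,
)

```text
time: 23.0
ee_pos: [0.5329, -0.2335, 0.034]
tcp_rot: [-180.0, 0.0, -3.1]
wrist_force: [0.6, 0.9, -0.1]
opening: 0.0796
grasp_force: 0.0
```

arm_command(
  series=[
    [0,0,-0.02,0],
    [0,0,-0.04,0],
    [0,0,-0.06,0],
    [0,0,-0.08,0],
    [0,0,-0.1,0],
  ],
)

```text
time: 23.5
ee_pos: [0.5329, -0.2335, 0.1349]
tcp_rot: [-180.0, 0.0, -3.1]
wrist_force: [1.0, 0.4, -0.3]
opening: 0.08
grasp_force: 0.0
```

```bash
python3 -c "
from plan import *
s=(.533,-.2335,.135,-3)
b=fr(LAMP,(-.245,0)); print(b)
plan(s,(*b,.135,-3),(*b,.05,-3),(*fr(LAMP,(-.08,0)),.05,-3))"
```

```text
[ 0.3553 -0.224 ]
to (np.float64(0.3553), np.float64(-0.224), 0.135, -3) : [-0.178  -0.0002 -0.      0.    ] dist 0.178
to (np.float64(0.3553), np.float64(-0.224), 0.05, -3) : [ 0.    -0.     0.085  0.   ] dist 0.085
to (np.float64(0.5201), np.float64(-0.2327), 0.05, -3) : [ 1.65e-01  1.00e-04 -0.00e+00  0.00e+00] dist 0.165
```

arm_command(
  series=[
    [-0.036,0,0,0],
    [-0.072,0,0,0],
    [-0.108,0,0,0],
    [-0.144,0,0,0],
    [-0.178,0,0,0],
  ],
  hand=0.0,
  grip_force=20,
)

```text
time: 24.0
ee_pos: [0.3538, -0.2238, 0.1341]
tcp_rot: [180.0, 0.0, -3.0]
wrist_force: [-0.7, -0.6, 1.4]
opening: 0.0066
grasp_force: 0.0
```

arm_command(
  series=[
    [0,0,0.025,0],
    [0,0,0.05,0],
    [0,0,0.075,0],
    [0,0,0.095,0],
    [0,0,0.095,0],
  ],
)

```text
time: 24.5
ee_pos: [0.3538, -0.2232, 0.0369]
tcp_rot: [-179.9, 0.2, -3.1]
wrist_force: [0.2, -0.1, 0.0]
opening: -0.0
grasp_force: 0.0
```

arm_command(
  series=[
    [0.014,0,0,0],
    [0.028,0,0,0],
    [0.042,0,0,0],
    [0.056,0,0,0],
    [0.07,0,0,0],
  ],
)

```text
time: 25.0
ee_pos: [0.4256, -0.228, 0.0405]
tcp_rot: [180.0, 0.0, -3.1]
wrist_force: [-4.8, 0.1, 2.8]
opening: -0.0002
grasp_force: 2.2
```

arm_command(
  series=[
    [0.012,0,0,0],
    [0.024,0,0,0],
    [0.036,0,0,0],
    [0.048,0,0,0],
    [0.06,0,0,0],
  ],
)

```text
time: 25.5
ee_pos: [0.4859, -0.2311, 0.0394]
tcp_rot: [180.0, 0.0, -3.1]
wrist_force: [-4.7, 0.9, 3.2]
opening: -0.0002
grasp_force: 2.3
```

arm_command(
  series=[
    [0.006,0,0,0],
    [0.012,0,0,0],
    [0.016,0,0,0],
    [0.019,0,0,0],
    [0.022,0,0,0],
  ],
)

```text
time: 26.0
ee_pos: [0.5071, -0.2321, 0.0391]
tcp_rot: [-180.0, 0.0, -3.0]
wrist_force: [-3.1, 0.2, 0.3]
opening: 0.0001
grasp_force: 1.4
```

arm_command(
  series=[
    [0.002,0,0,0],
    [0.004,0,0,0],
    [0.006,0,0,0],
    [0.007,0,0,0],
    [0.008,0,0,0],
  ],
)

```text
time: 26.5
ee_pos: [0.514, -0.2325, 0.0391]
tcp_rot: [-180.0, 0.1, -3.1]
wrist_force: [-12.0, 0.8, 5.6]
opening: 0.0002
grasp_force: 6.1
```

arm_command(
  series=[
    [0.001,0,0,0],
    [0.002,0,0,0],
    [0.002,0,0,0],
    [0.002,0,0,0],
    [0.002,0,0,0],
  ],
)

```text
time: 27.0
ee_pos: [0.514, -0.2325, 0.0392]
tcp_rot: [-180.0, 0.3, -3.1]
wrist_force: [-18.4, 1.1, 8.9]
opening: -0.0001
grasp_force: 9.7
```

```bash
python3 -c "
from plan import *
B=lambda x,y:tuple(fr(BOX,(x,y)))
import math
s=(.514,-.2325,.039,-3)
print(B(-.15,-.035))
yw=90-1.9
plan(s,(.42,-.228,.039,-3),(.42,-.228,.16,-3),(.42,-.12,.16,27),(.43,.01,.16,57),(*B(-.16,-.035),.16,yw),(*B(-.16,-.035),.065,yw))"
```

```text
(np.float64(0.4769), np.float64(0.229))
to (0.42, -0.228, 0.039, -3) : [-0.0941  0.0004 -0.      0.    ] dist 0.094
to (0.42, -0.228, 0.16, -3) : [ 0.    -0.    -0.121  0.   ] dist 0.121
to (0.42, -0.12, 0.16, 27) : [-0.0057 -0.1079 -0.     -0.5236] dist 0.108
to (0.43, 0.01, 0.16, 57) : [ 0.0679 -0.1113 -0.     -0.5236] dist 0.13
to (np.float64(0.4669), np.float64(0.2293), 0.16, 88.1) : [ 0.204  -0.0885 -0.     -0.5428] dist 0.222
to (np.float64(0.4669), np.float64(0.2293), 0.065, 88.1) : [0.    0.    0.095 0.   ] dist 0.095
```

arm_command(
  series=[
    [-0.03,0,0,0],
    [-0.06,0,0,0],
    [-0.096,0,0,0],
    [-0.096,0,-0.04,0],
    [-0.096,0,-0.08,0],
  ],
)

```text
time: 27.5
ee_pos: [0.4193, -0.2269, 0.1188]
tcp_rot: [-179.9, 0.1, -3.1]
wrist_force: [1.1, -0.7, 0.4]
opening: 0.0001
grasp_force: 0.0
```

arm_command(
  series=[
    [-0.001,-0.022,-0.02,-0.105],
    [-0.002,-0.043,-0.04,-0.21],
    [-0.004,-0.065,-0.041,-0.314],
    [-0.005,-0.086,-0.041,-0.42],
    [-0.006,-0.108,-0.041,-0.524],
  ],
  hand=0.085,
)

```text
time: 28.0
ee_pos: [0.4214, -0.1187, 0.1609]
tcp_rot: [179.9, -0.1, 27.2]
wrist_force: [0.2, -0.2, 0.5]
opening: 0.0724
grasp_force: 0.0
```

arm_command(
  series=[
    [0.014,-0.022,0,-0.105],
    [0.027,-0.044,0,-0.21],
    [0.041,-0.067,0,-0.314],
    [0.054,-0.089,0,-0.42],
    [0.068,-0.111,0,-0.524],
  ],
)

```text
time: 28.5
ee_pos: [0.4316, 0.0116, 0.1607]
tcp_rot: [179.9, -0.1, 57.3]
wrist_force: [1.1, 0.8, 0.6]
opening: 0.0852
grasp_force: 0.0
```

arm_command(
  series=[
    [0.04,-0.018,0,-0.109],
    [0.08,-0.035,0,-0.217],
    [0.12,-0.053,0,-0.326],
    [0.16,-0.07,0,-0.434],
    [0.204,-0.088,0,-0.543],
  ],
)

```text
time: 29.0
ee_pos: [0.4688, 0.2315, 0.1608]
tcp_rot: [179.9, -0.1, 88.4]
wrist_force: [1.5, -0.8, 1.5]
opening: 0.085
grasp_force: 0.0
```

Run:
```python
from edge import *
d=bot.camera("top"); e=bot.camera("scene")
for c in(d,e): pass
pl,sl=refine((.6,-.2369,-.0528),"lamp",[d])
W["lamp"]+=[((-.12,s*.033,.022),(0,s*.033,.022)) for s in(1,-1)]
W["fin"]=TAIL
W["switch_box"]+=[((-.06,y,0.0),(-.06,y,.062)) for y in(-.065,.065)]+[((-.06,-.065,.062),(-.06,.065,.062))]+rect(-.054,.058,-.059,.059,.086)+[((-.071,-.05,.099),(-.071,.05,.099)),((-.045,-.007,.076),(-.015,-.007,.076))]
print(pl)
L=(.6,-.2369,-.0528); c,s=np.cos(L[2]),np.sin(L[2]); m=(L[0]+.054*c,L[1]+.054*s,L[2])
fin=lambda p:[tuple(tuple(np.add(q,(0,0,.015))) for q in ed) for ed in TAIL]
W["fin"]=fin(0)
ps={"lamp":L,"fin":m,"switch_box":(.628,.259,-.033)}
a=overlay(d,ps,(325,125,405,215),5,0); b=overlay(d,ps,(170,125,250,215),5,0)
cv2.imwrite("pics/q1.png",np.hstack([a,b])[:600,:800])
g={k:v for k,v in bot.get_obs().items() if k in("ee_pos","tcp_rot","time")}; print(g)
```

```text
[ 0.60033507 -0.2377623  -0.05098679]
{'time': 29.1, 'ee_pos': array([0.46898281, 0.23402723, 0.15964482]), 'tcp_rot': array([ 1.79983688e+02, -8.68318334e-02,  8.85648379e+01])}
```

View pics/q1.png

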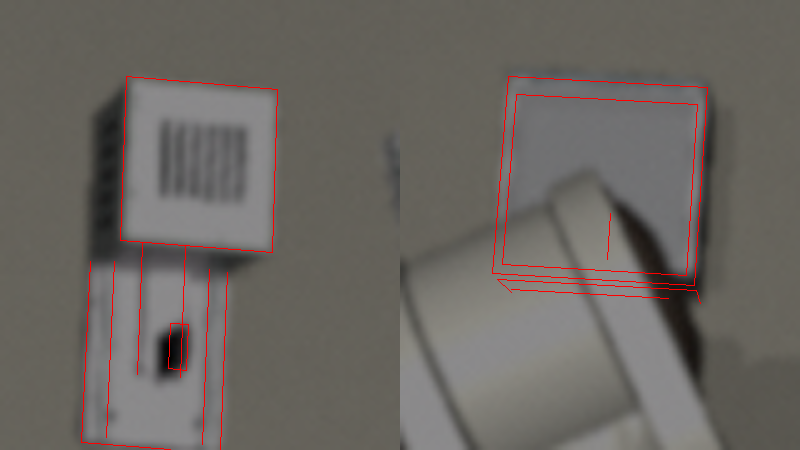

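arm_command(
  series=[
    [-0.002,0,0.02,0],
    [-0.004,0,0.04,0],
    [-0.006,0,0.06,0],
    [-0.006,0,0.08,0],
    [-0.006,0,0.095,0],
  ],
)

```text
time: 29.6
ee_pos: [0.4682, 0.223, 0.0643]
tcp_rot: [180.0, -0.0, 88.1]
wrist_force: [0.8, 0.2, 0.4]
opening: 0.085
grasp_force: 0.0
```

arm_command(
  series=[
    [0,0.008,0,0],
    [0,0.016,0,0],
    [0,0.022,0,0],
    [0,0.026,0,0],
    [0,0.028,0,0],
  ],
)

```text
time: 30.1
ee_pos: [0.4971, 0.2225, 0.0658]
tcp_rot: [180.0, -0.0, 88.1]
wrist_force: [-0.6, 0.3, -0.2]
opening: 0.0852
grasp_force: 0.0
```

arm_command(
  series=[
    [0,0.002,0,0],
    [0,0.004,0,0],
    [0,0.006,0,0],
    [0,0.008,0,0],
    [0,0.01,0,0],
  ],
)

```text
time: 30.6
ee_pos: [0.5063, 0.2221, 0.0653]
tcp_rot: [-180.0, 0.0, 88.1]
wrist_force: [0.6, 0.7, 0.8]
opening: 0.0849
grasp_force: 0.0
```

arm_command(
  series=[
    [0,0.002,0,0],
    [0,0.004,0,0],
    [0,0.006,0,0],
    [0,0.007,0,0],
    [0,0.008,0,0],
  ],
)

```text
time: 31.1
ee_pos: [0.5082, 0.2217, 0.0641]
tcp_rot: [-179.3, 0.1, 88.2]
wrist_force: [-36.5, 0.6, 11.3]
opening: 0.0851
grasp_force: 18.5
```

arm_command(
  series=[
    [0,-0.002,-0.004,0],
    [0,-0.002,-0.009,0],
    [0,-0.001,-0.014,0],
    [0,0,-0.02,0],
    [0,0.002,-0.026,0],
  ],
)

```text
time: 31.6
ee_pos: [0.5122, 0.2216, 0.0903]
tcp_rot: [-179.5, 0.1, 88.2]
wrist_force: [-22.7, 0.4, 4.4]
opening: 0.0847
grasp_force: 11.3
```

Run:
```python
from edge import *
e=bot.camera("scene"); d=bot.camera("top")
b=(150,150,260,260)
a=cv2.resize(e["color"][b[1]:b[3],b[0]:b[2]],None,fx=3.6,fy=3.6,interpolation=2); c=cv2.resize(d["color"][110:220,160:270],None,fx=3.6,fy=3.6,interpolation=2)
cv2.imwrite("pics/r1.png",np.hstack([a,c]))
```

```text
(no output)
```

View pics/r1.png

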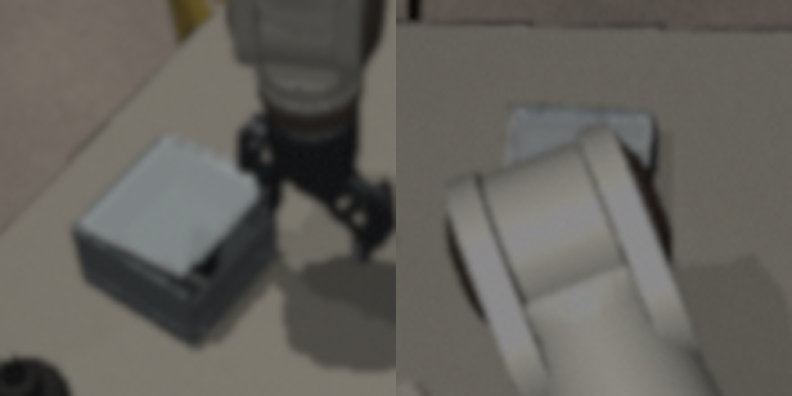

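arm_command(
  series=[
    [0,0.002,-0.008,0],
    [0,0.005,-0.016,0],
    [0,0.009,-0.023,0],
    [0,0.014,-0.03,0],
    [0,0.019,-0.037,0],
  ],
)

```text
time: 32.2
ee_pos: [0.5306, 0.221, 0.1294]
tcp_rot: [-179.5, 0.0, 88.2]
wrist_force: [-32.8, -1.5, 19.5]
opening: 0.0849
grasp_force: 16.9
```

arm_command(
  series=[
    [0,0.0,-0.004,0],
    [0,0.004,-0.01,0],
    [0,0.009,-0.016,0],
    [0,0.015,-0.021,0],
    [0,0.02,-0.025,0],
  ],
)

```text
time: 32.7
ee_pos: [0.554, 0.2206, 0.1553]
tcp_rot: [-179.9, -0.0, 88.1]
wrist_force: [-10.9, -0.9, 9.6]
opening: 0.0853
grasp_force: 5.5
```

arm_command(
  series=[
    [0,0.006,-0.002,0],
    [0,0.013,-0.002,0],
    [0,0.021,0.0,0],
    [0,0.029,0.0,0],
    [0,0.038,0.0,0],
  ],
)

```text
time: 33.2
ee_pos: [0.5932, 0.2195, 0.1566]
tcp_rot: [179.9, -0.1, 88.1]
wrist_force: [-13.8, -2.2, 28.2]
opening: 0.0851
grasp_force: 14.7
```

Run:
```python
from edge import *
e=bot.camera("scene")
b=(150,120,260,270)
cv2.imwrite("pics/r2.png",cv2.resize(e["color"][b[1]:b[3],b[0]:b[2]],None,fx=4,fy=4,interpolation=2))
```

```text
(no output)
```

View pics/r2.png

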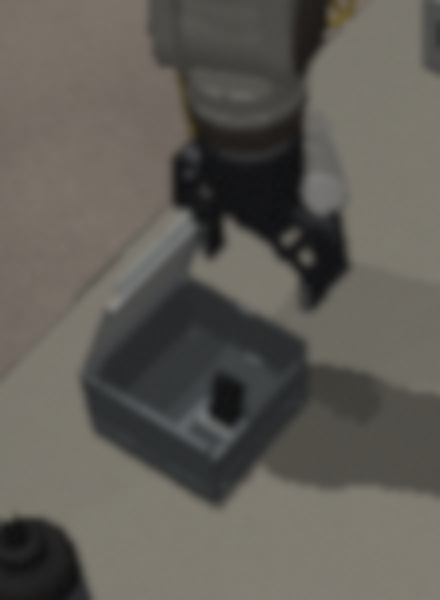

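arm_command(
  series=[
    [0,0.005,-0.006,0],
    [0,0.012,-0.01,0],
    [0,0.02,-0.013,0],
    [0,0.028,-0.015,0],
    [0,0.035,-0.015,0],
  ],
)

```text
time: 33.75
ee_pos: [0.6288, 0.218, 0.1682]
tcp_rot: [-180.0, 0.0, 88.1]
wrist_force: [-4.0, -0.1, 2.4]
opening: 0.0851
grasp_force: 1.9
```

arm_command(
  series=[
    [0,0,0.01,0],
    [0,0,0.02,0],
    [0,0,0.03,0],
    [0,0,0.04,0],
    [0,0,0.05,0],
  ],
)

```text
time: 34.25
ee_pos: [0.635, 0.2192, 0.1314]
tcp_rot: [178.6, -0.4, 88.0]
wrist_force: [-3.1, 0.5, 0.8]
opening: 0.0851
grasp_force: 0.0
```

arm_command(
  series=[
    [0,0,0,0],
    [0,0,0,0],
    [0,0,0,0],
    [0,0,0,0],
    [0,0,0,0],
  ],
)

```text
time: 34.75
ee_pos: [0.6278, 0.218, 0.1172]
tcp_rot: [-179.9, 0.0, 88.1]
wrist_force: [-4.5, -0.3, 0.1]
opening: 0.0852
grasp_force: 0.0
```

arm_command(
  series=[
    [0,-0.008,0.004,0],
    [0,-0.016,0.008,0],
    [0,-0.024,0.012,0],
    [0,-0.034,0.016,0],
    [0,-0.044,0.02,0],
  ],
)

```text
time: 35.25
ee_pos: [0.5837, 0.2195, 0.0977]
tcp_rot: [-180.0, 0.0, 88.1]
wrist_force: [-3.8, 0.7, 1.1]
opening: 0.0848
grasp_force: 0.0
```

arm_command(
  series=[
    [0,-0.006,0.01,0],
    [0,-0.012,0.02,0],
    [0,-0.018,0.03,0],
    [0,-0.025,0.04,0],
    [0,-0.03,0.048,0],
  ],
)

```text
time: 35.75
ee_pos: [0.5534, 0.2204, 0.049]
tcp_rot: [-179.9, 0.0, 88.1]
wrist_force: [-2.9, 0.3, -2.3]
opening: 0.085
grasp_force: 0.0
```

Run:
```python
from edge import *
e=bot.camera("scene")
b=(150,120,260,270)
cv2.imwrite("pics/r3.png",cv2.resize(e["color"][b[1]:b[3],b[0]:b[2]],None,fx=4,fy=4,interpolation=2))
o=bot.get_obs(); print(o["ee_pos"],o["wrist_force"])
```

```text
[0.55246207 0.22026375 0.04780218] [-2.62288178  0.98220614 -2.97389076]
```

View pics/r3.png

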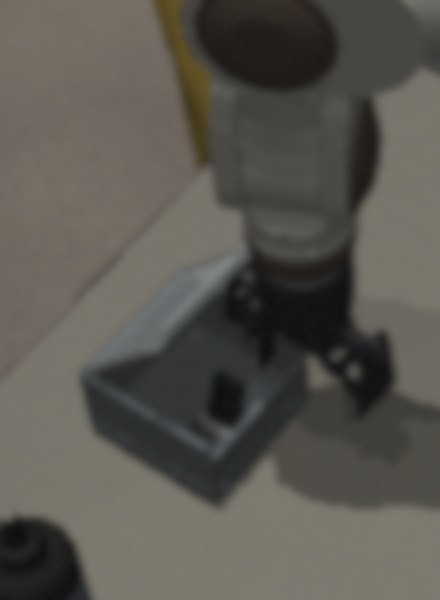

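arm_command(
  series=[
    [0.01,0,0,0],
    [0.02,0,0,0],
    [0.03,0,0,0],
    [0.038,0,0,0],
    [0.046,0,0,0],
  ],
)

```text
time: 36.3
ee_pos: [0.5561, 0.2674, 0.0506]
tcp_rot: [180.0, 0.0, 88.1]
wrist_force: [-1.3, -2.4, 0.4]
opening: 0.0848
grasp_force: 0.7
```

arm_command(
  series=[
    [0.003,0,0,0],
    [0.006,0,0,0],
    [0.008,0,0,0],
    [0.01,0,0,0],
    [0.011,0,0,0],
  ],
)

```text
time: 36.8
ee_pos: [0.5559, 0.2769, 0.05]
tcp_rot: [-180.0, 0.1, 88.1]
wrist_force: [-2.6, -7.9, -2.4]
opening: 0.085
grasp_force: 2.7
```

arm_command(
  series=[
    [0.002,0,0,0],
    [0.003,0,0,0],
    [0.004,0,0,0],
    [0.004,0,0,0],
    [0.004,0,0,0],
  ],
)

```text
time: 37.3
ee_pos: [0.5559, 0.2779, 0.0498]
tcp_rot: [-179.9, 0.4, 87.9]
wrist_force: [-3.6, -18.9, 0.4]
opening: 0.0851
grasp_force: 9.1
```

arm_command(
  series=[
    [-0.006,0,0,0],
    [-0.012,0,0,0],
    [-0.014,0,-0.005,0],
    [-0.014,0,-0.009,0],
    [-0.014,0,-0.012,0],
  ],
)

```text
time: 37.8
ee_pos: [0.556, 0.2678, 0.0631]
tcp_rot: [180.0, -0.0, 88.1]
wrist_force: [-1.0, 0.1, -2.8]
opening: 0.0847
grasp_force: 0.0
```

arm_command(
  series=[
    [-0.014,-0.012,0,0],
    [-0.014,-0.026,0,0],
    [-0.014,-0.04,0,0],
    [-0.014,-0.055,0,0],
    [-0.014,-0.07,0,0],
  ],
)

```text
time: 38.3
ee_pos: [0.4853, 0.2563, 0.0631]
tcp_rot: [179.9, -0.0, 88.1]
wrist_force: [0.7, 0.3, -0.1]
opening: 0.0849
grasp_force: 0.0
```

arm_command(
  series=[
    [0,-0.02,0,0],
    [0,-0.04,0,0],
    [0,-0.06,0,0],
    [0,-0.08,0,0],
    [0,-0.09,0,0],
  ],
)

```text
time: 38.8
ee_pos: [0.3948, 0.2593, 0.0633]
tcp_rot: [179.9, -0.1, 88.2]
wrist_force: [1.0, 0.7, -0.3]
opening: 0.0853
grasp_force: 0.0
```

Run:
```python
from edge import *
e=bot.camera("scene"); d=bot.camera("top")
a=cv2.resize(e["color"][150:260,150:260],None,fx=3.6,fy=3.6,interpolation=2); c=cv2.resize(d["color"][120:230,300:410],None,fx=3.6,fy=3.6,interpolation=2)
cv2.imwrite("pics/r4.png",np.hstack([a,c]))
o=bot.get_obs(); print(o["ee_pos"],o["wrist_force"],o["time"])
```

```text
[0.3952198  0.25931732 0.06314582] [0.41026017 0.21426878 0.4960999 ] 38.9
```

View pics/r4.png

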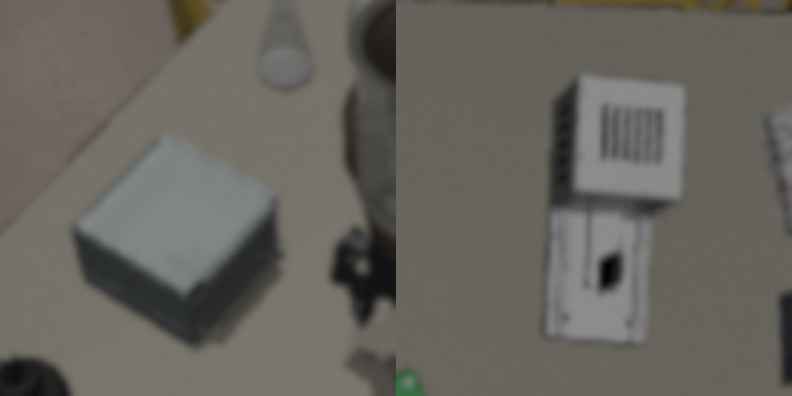

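The last picture shows the cover shut (left half, around 175,215), the mould's fin on the bed in front of the hood (right half, 609,270), and the gripper clear of everything.

```bash
python3 -c "
from workcell import bot
print(bot.job_done())"
```

```text
the job is handed in; nothing more can be done
None
```

I handed the job in at about 39 s of the 70 s allowed. The mould is home against the back stop, the lever was pushed left until it hit its stop, and the cover is shut. The judge returned no verdict; I went by the forces and the last pictures.

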